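# Set the gap fixture and hold the feeler blade in it

### The arm

A 6-joint arm with a two-finger parallel gripper is mounted at the origin on a cart in front of the work surface, level with it; the furniture and walls round the work are solid. World frame = base frame: x ahead of the robot, y to its left, z up, the work surface at z = 0. Lengths are in mm, angles in rad, forces in N, time in s.
With the tool pointing down it reaches from about 300 to 775 mm from the base axis. Payload 14.6 kg.
Tool frame: the origin (TCP) lies at the centre of the arm's flange, where the gripper is bolted on; the fingertips stand 199 mm ahead of it and the grasp point (between the pads) lies 180 mm ahead of it; z points along the fingers, y is the line along which they close (so a half turn about z gives the same grasp; the last joint's range is limited). The gripper opens to 94 mm and grips with 3 to 60 N. Pads are 16 mm wide; open, the fingers measure 119 mm over their backs; the gripper's body (75 mm by 177 mm) begins 78 mm behind the grasp point.
Start: joints at [1.131, 0.3, 1.521, -0, 1.321, -0.067], TCP at [200.321, 512.213, 404.646] pointing down, gripper open.
Joint ranges: [-3.03, 3.03], [-0.79, 2.21], [0.23, 2.52], [-1.04, 4.18], [0, 3.07], [-2.55, 2.55]. Speed limits (rad/s): [2.22, 2.22, 2.57, 3.14, 3.14, 3.14].

### API

Orientations are given as [roll, pitch, yaw] about the fixed x, y, z axes, in that order (R = Rz(yaw) Ry(pitch) Rx(roll)).
In Python, from cell import manip, optics, workorder gives the robot as it stands.
- The arm moves only by the tool step_arm, never from a script. Its argument "increments" is a list that holds one entry, the list of rows, each a list of 7 numbers: the turn, a rotation vector about the tool's x, y, z as a fraction of full scale, then the shift along the tool's x, y, z as a fraction of full scale, then the closure, from -1 (fully open) to 1 (shut). In form: [[[wx, wy, wz, tx, ty, tz, fingers], ...]]. A call has 1 to 5 rows; each row shifts and turns the commanded pose from where the row before left it, along the tool's axes as they then stand; what a row does not reach is not made up. Full scale, the value 1, is 40 mm for a shift and 45 degrees for a turn. A row lasts 1/10 s, in which the tool goes at most 50 mm and 8.59 degrees, less where a joint would pass 70% of its speed; a pose out of reach is approached as far as the arm can. A call with a number of a shift or a turn outside -1 to 1 is refused whole. A call with a gripper value outside its range is refused whole. The fingers move at their own pace and stop on an object; "newtons" is the grip in N (left out, the last holds). Time passes only in rows, so rows that do not move let the fingers close. It gives the time, the measured TCP pose, the force, the opening and the grip force at its end, in the units of the state.
- manip.read_state(): the state, without advancing time (a new reading comes with each control period).
- optics.camera(name): name is "side" or "top"; returns a dict with "frame" (384x512x3 uint8, red, green, blue), "range_z" (384x512 float32, mm along the optical axis (not along the pixel's ray), 0 where there is no reading), "mtx" (3x3 intrinsics, pixels), "distortion" ([k1, k2, p1, p2, k3] as OpenCV has them; the pictures are not rectified), "cam_to_world" (4x4, takes a point from camera to world coordinates). Camera axes: x right, y down, z forward; pixel columns grow to the right and rows downward; lengths in mm; the calibration is good to about 2 mm. A picture is of the moment at which its call begins.
- workorder.sign_off(): hands the job in; it is judged then, once.
The state is a dict: "clock": time; "joints": joint angles; "qd": joint speeds; "effort": joint torques, N m; "eef_pos": TCP position; "eef_rot": TCP orientation; "wrist_force": force on the tool from outside, world axes, zero at the start; "moment": the same for the moment, N m; "finger_gap": finger opening in mm; "finger_force": force on a finger pad.
Only numpy, scipy, OpenCV 4.12 (cv2) and the standard library are available. Lean on these libraries where they do the work, as an engineer would, in place of code of your own. Each camera call takes 0.05 s, during which the arm holds its last target. There are 200 camera calls.

### The job

Turn the orange knob of the gap fixture clockwise until it clicks over its detent and stays there, which lets the sprung plate forward to its measuring gap. Then take the feeler blade by its black handle out of the stand, slide it straight down between the two steel plates until it drags snugly with its red line level with the tops of the plates, and finish while still holding it there in the gripper. Leave the solder spool, the screw tin and the syringe where they are.

Things in the scene. Friction and masses are not known exactly. Their poses are not given: they have to be found in the camera images.
- fixture: fixed gap fixture: grey base 80 x 155 x 12 mm (x, y, z), two upright steel plates (tops at 62 mm) near its -y end, a blue housing 50 x 50 mm (top at 60 mm, centre at y = +45 mm) with the orange knob near its +y end. Origin: centre of the underside, on the desk; z up. To its right stand a tall desk lamp and an iron stand, both fixed: pass them with the arm drawn in or high
- knob (a joint): angle of the orange knob, rad, 0 at the start, growing clockwise seen from above, with stops at 0 and 1.0. From about 0.15 a spring detent resists it with up to about 0.15 N m; past 0.55 it snaps over and then stays by itself between 0.9 and 1.0 (57 degrees); let go before about 0.4, it springs back to about 0.15. As it turns, the moving plate is let forward by its spring, from 6 mm to 1.5 mm from the fixed plate
- knob_grip (a point): point on the knob's upright axis, 84 mm above the desk, where to grip its bar. The bar is 46 mm long (this point's x, which turns with the knob), 12 mm thick (its y) and 32 mm high, from 69 to 101 mm above the desk; pinch its two long sides from above, the fingertips staying over 60 mm above the desk. At the start the bar is turned 0.5 rad anticlockwise from the fixture's x
- jaw: the moving steel plate of the fixture (nearer the housing), 40 mm wide along the fixture's x and 11 mm thick, top 62 mm above the desk. With the knob over its detent it stands 1.5 mm from the fixed plate and is pressed by a spring (3 N, then 0.6 N more per mm); the 3 mm blade pushes it back by 1.5 mm and is then squeezed with about 4 N (drag a few N). Its origin coincides with the fixture's at the start and shifts 4.5 mm to -y as the plate is let forward
- slot_top (a point): middle of the mouth between the plates, level with their tops (62 mm above the desk), where the middle of the blade's thickness belongs once it is in. x: along the plates' width (40 mm); y: across the gap, the moving plate on +y; z up. The mouth is bevelled: 12.5 mm wide at the top with the knob over its detent, narrowing to 1.5 mm at 8 mm below; the plates go 50 mm deep
- blade: feeler blade: steel tongue 20 mm wide (its x), 3 mm thick (its y), 45 mm long with a rounded tip, below a black handle. 60 g. Origin: middle of the tip; z up along the blade to the handle. It starts upright in the stand
- blade_handle (a point): centre of the blade's black handle (26 mm along x, 14 mm along y, 50 mm high along z), 70 mm above the blade's tip; pinch it across its 14 mm from above. Same axes as the blade
- blade_line (a point): the red line round the blade, 25 mm above the tip and 45 mm below the centre of the handle (hidden in the stand at the start). Same axes as the blade
- stand: fixed aluminium stand 60 x 50 mm, 52 mm high, with an upright slot 24 mm (its x) by 6 mm (its y) in which the blade stands, the underside of the handle resting on the top; lift the blade 50 mm straight up to clear it. Origin: centre of its underside on the desk
- solder_spool: blue and white solder spool, 55 x 98 x 28 mm, to be left alone; origin at its underside
- screw_tin: small round metal tin with screws, 58 mm wide, 22 mm high, to be left alone; origin at its underside
- flux_syringe: yellowish syringe lying on the desk, 21 x 126 x 21 mm, to be left alone; origin at its underside
Mind the look-alikes: they are no part of the job. There is more than one size of the stand; the job needs the larger.

How it is judged:
By the outcome, as a careful person would: the job done as asked, in the order asked, and still so for the second after the job is handed in, while the arm keeps its last pose, push and grip.
It also fails if it takes over 48 s, if anything falls off the work surface, if the arm or the gripper's body presses on something with over 40 N, if the wrist force passes 120 N, or if a joint passes its speed limit or range.

## Working session

There is one attempt and no reset: what is moved stays moved. The work goes in short steps, Python scripts to look and compute and a tool call to move; the robot and the scene stay as the last step left them, time stands still between calls to the robot, and variables do not carry over. Pictures are saved under pics/ and viewed, at most 10 in all, crops included, and the job is handed in when it is done.

Besides the shell and the picture viewer there is one more tool, called after ">>>" by a JSON object that holds its "api" and its "payload", one argument or row to a line. step_arm: Moves the arm, as the interface text tells. Its arguments: {"type":"object","properties":{"increments":{"type":"array","items":{"type":"array","items":{"type":"array","items":{"type":"number"}}}},"newtons":{"type":"number"}},"required":["increments"]}

```bash
mkdir -p pics; ls; cat > h.py <<'E'
import numpy as np, cv2
from cell import manip, optics, workorder
def grab(n):
    c=optics.camera(n); np.savez(f'/tmp/{n}.npz',**c); return c
def load(n): return dict(np.load(f'/tmp/{n}.npz'))
def save(c,name,crop=None,s=1.5):
    f=c['frame'][:,:,::-1]
    if crop: u0,v0,u1,v1=crop; f=f[v0:v1,u0:u1]
    cv2.imwrite('pics/'+name,cv2.resize(f,None,fx=s,fy=s,interpolation=cv2.INTER_CUBIC))
def ray(c,u,v):
    p=cv2.undistortPoints(np.array([[[u,v]]],float),c['mtx'],c['distortion'])[0,0]
    T=c['cam_to_world']; d=T[:3,:3]@np.array([p[0],p[1],1]); return T[:3,3],d
def at(c,u,v): # by depth
    o,d=ray(c,u,v); z=c['range_z'][int(round(v)),int(round(u))]; return o+d*z
def atz(c,u,v,z):
    o,d=ray(c,u,v); return o+d*(z-o[2])/d[2]
def cloud(c):
    h,w=c['range_z'].shape; g=np.stack(np.meshgrid(np.arange(w),np.arange(h)),-1).reshape(-1,1,2).astype(float)
    p=cv2.undistortPoints(g,c['mtx'],c['distortion'])[:,0]; z=c['range_z'].reshape(-1,1)
    P=np.hstack([p*z,z])@c['cam_to_world'][:3,:3].T+c['cam_to_world'][:3,3]
    P[z[:,0]==0]=np.nan; return P.reshape(h,w,3)
E
python3 - <<'E'
from h import *
for n in('top','side'):
    c=grab(n); save(c,n+'1.png'); print(n,c['cam_to_world'].round(3),c['mtx'].round(1),c['distortion'])
print(manip.read_state())
E
```

```text
pics
top [[ 5.000000e-03 -9.940000e-01  1.120000e-01  4.109420e+02]
 [-1.000000e+00 -4.000000e-03  1.000000e-02  2.312510e+02]
 [-9.000000e-03 -1.120000e-01 -9.940000e-01  1.254852e+03]
 [ 0.000000e+00  0.000000e+00  0.000000e+00  1.000000e+00]] [[457.5   0.  261.7]
 [  0.  457.5 196.4]
 [  0.    0.    1. ]] [-0.14860065  0.          0.          0.          0.        ]
side [[ 9.83000e-01 -6.40000e-02  1.73000e-01  3.83168e+02]
 [-1.83000e-01 -4.55000e-01  8.71000e-01 -5.37098e+02]
 [ 2.30000e-02 -8.88000e-01 -4.59000e-01  4.86462e+02]
 [ 0.00000e+00  0.00000e+00  0.00000e+00  1.00000e+00]] [[407.5   0.  255.5]
 [  0.  407.5 190.5]
 [  0.    0.    1. ]] [-0.01604962  0.          0.          0.          0.        ]
{'clock': 0.1, 'joints': array([ 1.13140760e+00,  3.00382587e-01,  1.52148478e+00,  8.05176705e-06,
        1.32070004e+00, -6.66064679e-02]), 'qd': array([ 0.00019273, -0.00170696, -0.00165282, -0.00024513,  0.00101885,
       -0.00021206]), 'effort': array([-7.93177260e-04, -5.32644510e+01, -3.53286624e+01,  7.09374086e-02,
        2.34804559e-02,  7.41341069e-06]), 'eef_pos': array([200.30821782, 512.19761827, 404.17552521]), 'eef_rot': array([-3.14062058e+00, -7.26587297e-05,  2.76880836e+00]), 'wrist_force': array([-0.03925932, -0.14547481,  0.43892941]), 'moment': array([-0.01908702, -0.02525726, -0.01588041]), 'finger_force': 0.0, 'finger_gap': 94.41442147831931}
```

View pics/top1.png

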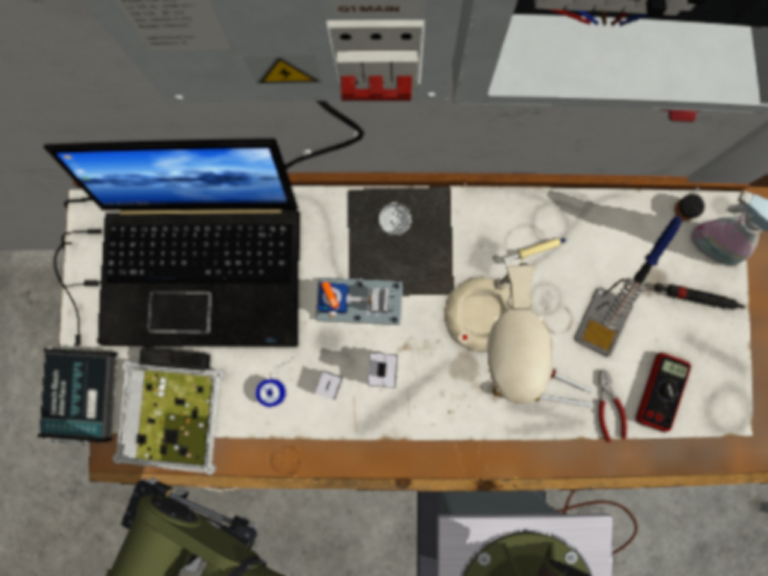

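View pics/side1.png

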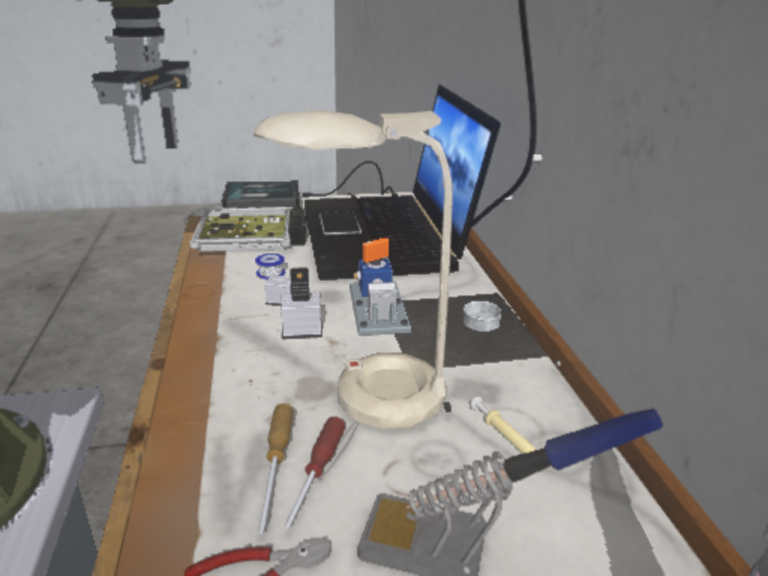

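The top view shows the fixture at about (240,201) in native pixels, with its orange knob at (221,197) and the plates at (253,200). The larger stand with the black handle is at (255,246) and the smaller stand look-alike is at (219,256). In the side view the handle is at (200,187), the big stand at (201,210) and the small stand at (184,193). The only candidates are these two stands, and I choose the larger one holding the black handle. Next is a close crop to check that choice.

```bash
python3 - <<'E'
from h import *
t=load('top'); s=load('side')
a=cv2.resize(t['frame'][180:270,200:280,::-1],(480,540),interpolation=cv2.INTER_NEAREST)
b=cv2.resize(s['frame'][150:230,170:280,::-1],(770,560),interpolation=cv2.INTER_NEAREST)
cv2.imwrite('pics/t2.png',a); cv2.imwrite('pics/s2.png',b)
E
```

```text
(no output)
```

View pics/t2.png

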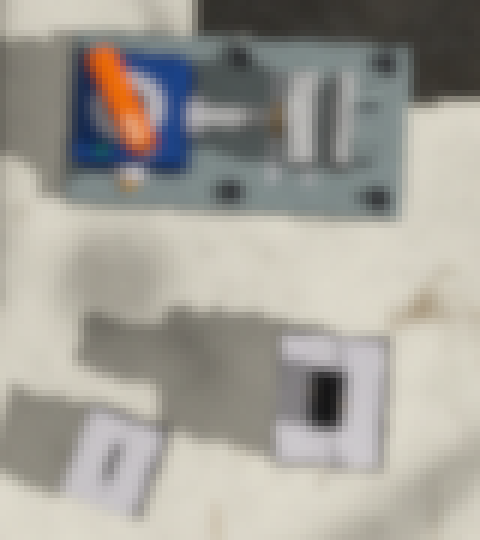

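View pics/s2.png

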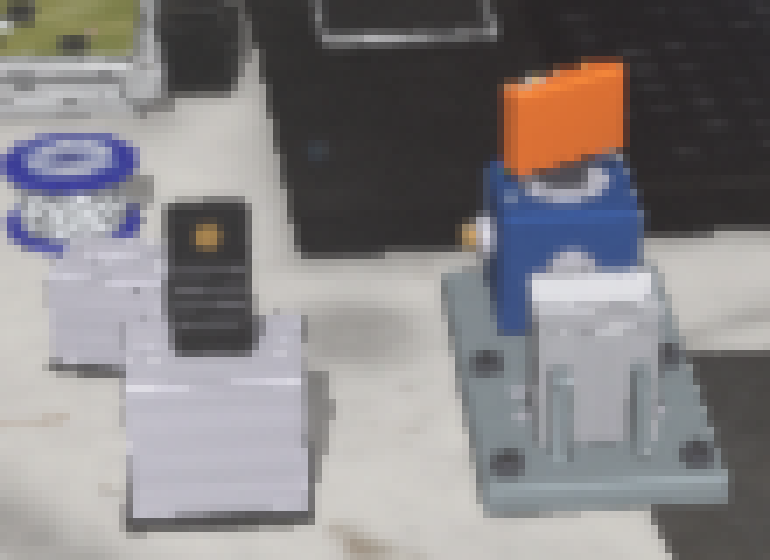

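The crops confirm it: the larger stand (top crop centre about (333,402)) holds the black handle, and the smaller one is empty. The bar's ends are at (105,58) and (147,145) in the top crop. Next I measure poses from both cameras' depth.

```bash
cat > m.py <<'E'
from h import *
def rect(P):
    r=cv2.minAreaRect(P[:,:2].astype(np.float32)); return np.round(r[0],1),np.round(r[1],1),round(r[2],1)
for n in('top','side'):
    c=load(n); P=cloud(c); f=c['frame'].astype(int)
    hsv=cv2.cvtColor(c['frame'],cv2.COLOR_RGB2HSV)
    Z=P[...,2]; X=P[...,0]; Y=P[...,1]
    roi=(X>150)&(X<480)&(Y>150)&(Y<380)
    org=roi&(hsv[...,0]<15)&(hsv[...,1]>170)&(hsv[...,2]>120)&(Z>60)&(Z<120)
    blue=roi&(hsv[...,0]>100)&(hsv[...,0]<125)&(hsv[...,1]>150)&(abs(Z-60)<8)
    for nm,m in(('orange',org),('blue',blue)):
        Q=P[m]; print(n,nm,len(Q),Q.mean(0).round(1),np.percentile(Q[:,2],[2,50,98]).round(1),rect(Q))
    for nm,b in (('fixbase',(330,455,185,355,6,18)),('plates',(330,455,180,265,50,70)),('standtop',(220,325,190,275,44,60)),('handletop',(220,325,190,275,80,110)),('all stand',(220,325,190,275,10,110))):
        m=(X>b[0])&(X<b[1])&(Y>b[2])&(Y<b[3])&(Z>b[4])&(Z<b[5]); Q=P[m]
        if len(Q)>3: print(n,nm,len(Q),Q.mean(0).round(1),Q.min(0).round(1),Q.max(0).round(1),rect(Q))
E
python3 m.py
python3 - <<'E'
from h import *
c=load('top')
for u,v,z in ((255.5,246.5,95),(221,197,95),(253,200,62),(240,201,12)): print(at(c,u,v).round(1),atz(c,u,v,z).round(1))
E
```

```text
[414.1 257.3 100.2] [414.1 257.4  95. ]
[538.6 345.5 103.7] [539.5 346.4  95. ]
[540.7 266.8  12.8] [535.6 265.4  62. ]
[535.  300.8  40.2] [537.9 302.4  12. ]m.py:12: RuntimeWarning: Mean of empty slice.
  Q=P[m]; print(n,nm,len(Q),Q.mean(0).round(1),np.percentile(Q[:,2],[2,50,98]).round(1),rect(Q))
  ret = um.true_divide(
Traceback (most recent call last):
  File "m.py", line 12, in <module>
    Q=P[m]; print(n,nm,len(Q),Q.mean(0).round(1),np.percentile(Q[:,2],[2,50,98]).round(1),rect(Q))
                                                 ~~~~~~~~~~~~~^^^^^^^^^^^^^^^^^^
IndexError: index -1 is out of bounds for axis 0 with size 0
```

```bash
sed -i "s/(X>150)&(X<480)&(Y>150)&(Y<380)/(X>470)\&(X<620)\&(Y>200)\&(Y<400)/; s/(330,455,185,355/(480,600,205,395/; s/(330,455,180,265/(500,580,230,300/; s/220,325,190,275/370,455,215,300/g" m.py; python3 m.py
```

```text
top orange 52 [546.2 351.7 101.6] [ 97.  101.9 105.5] (array([541.2, 349.2]), array([42.9, 10.2]), 26.3)
top blue 97 [537.9 344.1  60.7] [55.3 60.6 65.4] (array([539.5, 348.7]), array([45.2, 45. ]), 0.1)
top fixbase 999 [538.3 292.   12.5] [488.7 206.7   6.1] [599.7 390.5  18. ] (array([544.5, 298.8]), array([108.1, 185. ]), 1.6)
top plates 133 [537.9 266.3  60.5] [517.4 252.4  50.2] [557.6 287.   68.3] (array([537.9, 269.7]), array([34.4, 39.9]), 87.9)
top standtop 316 [414.7 261.1  53.3] [386.7 238.7  47.3] [441.8 285.7  59.8] (array([414.5, 261.5]), array([45.9, 56.1]), 86.9)
top handletop 57 [414.  261.4 102.4] [402.8 253.8  84. ] [425.4 268.8 107.8] (array([414.1, 261.7]), array([14. , 23.6]), 83.3)
top all stand 377 [414.6 261.   60.6] [386.7 238.7  11.3] [442.8 285.7 107.8] (array([414.8, 262.2]), array([56.1, 47. ]), 0.0)
side orange 204 [544.1 344.2  88.1] [ 72.5  88.1 101.7] (array([544.5, 346.1]), array([45.6, 13.4]), 25.9)
side blue 27 [545.2 326.1  58.7] [57.1 58.6 60.5] (array([543.4, 326.1]), array([ 4.9, 38.8]), 88.0)
side fixbase 616 [534.8 271.4  12.3] [499.6 221.4   6. ] [584.1 378.4  18. ] (array([542. , 299.5]), array([154. ,  79.3]), 87.0)
side plates 183 [540.5 261.2  58.3] [520.2 247.7  50.1] [560.4 279.6  63.4] (array([540.7, 264.4]), array([31.3, 40. ]), 86.2)
side standtop 289 [417.5 251.1  51.5] [390.1 234.4  44.1] [445.3 284.2  59.9] (array([418.1, 259.4]), array([47.2, 55.4]), 85.6)
side handletop 134 [417.9 255.4  93.2] [405.5 250.8  80.4] [430.4 266.6 103.5] (array([417.9, 259. ]), array([15.8, 24.5]), 86.9)
side all stand 866 [417.  247.1  50.3] [388.5 234.3  10.1] [445.3 284.2 103.5] (array([418. , 258.8]), array([48.1, 55.7]), 85.0)
```

```bash
cat > d.py <<'E'
import sys
from h import *
from scipy.spatial.transform import Rotation as R
# usage: d.py x y ztcp yaw -> remaining shift in tool axes (fractions of 40mm), remaining turn (fraction of 45deg)
s=manip.read_state(); x,y,z,yaw=map(float,sys.argv[1:5])
M=R.from_euler('xyz',s['eef_rot']); G=R.from_euler('xyz',[np.pi,0,yaw])
print('t',s['clock'],'pos',s['eef_pos'].round(1),'rot',s['eef_rot'].round(3),'gap',round(s['finger_gap'],1),'ff',round(s['finger_force'],1),'F',s['wrist_force'].round(1),'M',s['moment'].round(2))
print('shift',(M.inv().apply(np.array([x,y,z])-s['eef_pos'])/40).round(3),'after-turn shift',(G.inv().apply(np.array([x,y,z])-s['eef_pos'])/40).round(3),'turn',((M.inv()*G).as_rotvec()/(np.pi/4)).round(3))
E
python3 - <<'E'
from h import *
for n in('top','side'):
    P=cloud(load(n)); X,Y,Z=P[...,0],P[...,1],P[...,2]
    for y0 in range(-50,650,50):
        m=(Y>y0)&(Y<y0+50)&(X>300)&(X<760)&(Z>125); Q=P[m]
        if len(Q)>5: print(n,y0,len(Q),Q.min(0).round(),Q.max(0).round())
E
python3 d.py 542.8 347.6 404 3.55
```

```text
top -50 2494 [611. -50. 759.] [688.  -0. 876.]
top 0 3467 [379.   0. 338.] [688.  50. 899.]
top 50 5114 [371.  50. 129.] [687. 100. 922.]
top 100 3497 [385. 100. 337.] [687. 150. 917.]
top 150 2644 [610. 150. 760.] [681. 200. 913.]
top 200 3637 [584. 200. 768.] [676. 250. 914.]
top 250 3570 [584. 250. 255.] [760. 300. 914.]
top 300 3619 [610. 300. 242.] [760. 350. 918.]
top 350 3493 [609. 350. 770.] [614. 400. 922.]
top 400 1027 [611. 400. 125.] [760. 450. 924.]
top 450 668 [721. 450. 125.] [758. 500. 276.]
top 500 650 [721. 500. 125.] [759. 550. 276.]
top 550 636 [721. 550. 125.] [759. 600. 275.]
top 600 627 [722. 600. 125.] [758. 650. 275.]
side 0 1488 [379.  25. 125.] [575.  50. 360.]
side 50 1620 [372.  50. 126.] [574.  91. 363.]
side 250 245 [735. 281. 262.] [760. 300. 408.]
side 300 143 [729. 300. 375.] [745. 317. 456.]
side 400 456 [725. 413. 125.] [760. 450. 273.]
side 450 399 [726. 450. 125.] [760. 500. 272.]
side 500 360 [725. 500. 126.] [759. 550. 272.]
side 550 292 [728. 550. 125.] [759. 600. 272.]
side 600 240 [726. 600. 126.] [760. 650. 273.]
t 0.1 pos [200.3 512.2 404.2] rot [-3.141 -0.     2.769] gap 94.4 ff 0.0 F [-0.  -0.1  0.4] M [-0.02 -0.03 -0.02]
shift [-9.473e+00 -7.140e-01  4.000e-03] after-turn shift [-6.224e+00 -7.177e+00  4.000e-03] turn [-0.001 -0.001 -0.995]
```

>>> {"api": "step_arm", "payload": {
  "increments": [
    [[0,0,-0.19,0,0,0,-1],[0,0,-0.19,0,0,0,-1],[0,0,-0.19,0,0,0,-1],[0,0,-0.19,0,0,0,-1],[0,0,-0.19,0,0,0,-1]]
  ]
}}

```text
clock: 0.6
eef_pos: [200.3, 512.2, 404.3]
eef_rot: [-3.141, -0.0, -2.762]
wrist_force: [0.7, -0.4, -0.6]
finger_gap: 93.7
finger_force: 0.0
```

```bash
python3 d.py 542.8 347.6 404 3.55
```

```text
t 0.6 pos [200.3 512.2 404.3] rot [-3.141 -0.    -2.762] gap 93.7 ff 0.0 F [ 0.7 -0.4 -0.6] M [0.   0.06 0.07]
shift [-6.428 -6.994  0.008] after-turn shift [-6.224 -7.177  0.008] turn [-0.001 -0.001 -0.037]
```

>>> {"api": "step_arm", "payload": {
  "increments": [
    [[0,0,-0.037,-0.5,-0.54,0,-1],[0,0,0,-0.5,-0.55,0,-1],[0,0,0,-0.5,-0.58,0,-1],[0,0,0,-0.5,-0.58,0,-1],[0,0,0,-0.5,-0.58,0,-1]]
  ]
}}

```text
clock: 1.1
eef_pos: [337.3, 445.8, 404.4]
eef_rot: [-3.141, -0.001, -2.739]
wrist_force: [0.5, 0.4, 0.1]
finger_gap: 93.5
finger_force: 0.0
```

>>> {"api": "step_arm", "payload": {
  "increments": [
    [[0,0,0,-0.5,-0.58,0,-0.3],[0,0,0,-0.5,-0.58,0,-0.3],[0,0,0,-0.5,-0.58,0.2,-0.3],[0,0,0,-0.5,-0.58,0.2,-0.3],[0,0,0,-0.5,-0.58,0.2,-0.3]]
  ]
}}

```text
clock: 1.6
eef_pos: [474.8, 378.2, 380.0]
eef_rot: [-3.141, -0.001, -2.739]
wrist_force: [0.1, 0.3, -1.1]
finger_gap: 61.4
finger_force: 0.0
```

```bash
python3 d.py 542.8 347.6 310 3.55; python3 - <<'E'
from h import *
P=cloud(load('top'));Q=P[(P[...,0]<600)&(P[...,2]>150)&(P[...,1]>-100)&(P[...,1]<200)];print(Q.min(0),Q.max(0))
E
```

```text
t 1.6 pos [474.8 378.2 380. ] rot [-3.141e+00 -1.000e-03 -2.739e+00] gap 61.4 ff 0.0 F [ 0.1  0.3 -1.1] M [ 0.08 -0.01 -0.02]
shift [-1.266 -1.369  1.75 ] after-turn shift [-1.257 -1.377  1.75 ] turn [-0.    -0.001 -0.008]
[ 93.88558055 -67.20956477 153.87706984] [566.94376637 114.45732449 367.02209793]
```

>>> {"api": "step_arm", "payload": {
  "increments": [
    [[0,0,0,-0.42,-0.46,0.4,-0.4],[0,0,0,-0.42,-0.46,0.45,-0.4],[0,0,-0.008,-0.42,-0.45,0.45,-0.4],[0,0,0,0,0,0.45,-0.4],[0,0,0,0,0,0,-0.4]]
  ]
}}

```text
clock: 2.1
eef_pos: [541.7, 347.6, 307.5]
eef_rot: [-3.141, -0.005, -2.734]
wrist_force: [-0.2, 0.6, 0.3]
finger_gap: 65.9
finger_force: 0.0
```

```bash
python3 d.py 542.8 347.6 265.5 3.55; python3 - <<'E'
from h import *
t=grab('top');s=grab('side')
a=cv2.resize(t['frame'][150:240,170:290,::-1],(480,360),interpolation=cv2.INTER_CUBIC)
b=cv2.resize(s['frame'][60:220,170:310,::-1],(315,360),interpolation=cv2.INTER_CUBIC)
cv2.imwrite('pics/k1.png',np.hstack([a,b]))
E
```

```text
t 2.1 pos [541.7 347.6 307.5] rot [-3.141 -0.005 -2.734] gap 65.9 ff 0.0 F [-0.2  0.6  0.3] M [ 0.09  0.02 -0.02]
shift [-0.031 -0.011  1.051] after-turn shift [-0.026 -0.011  1.051] turn [-0.001 -0.007 -0.001]
```

View pics/k1.png

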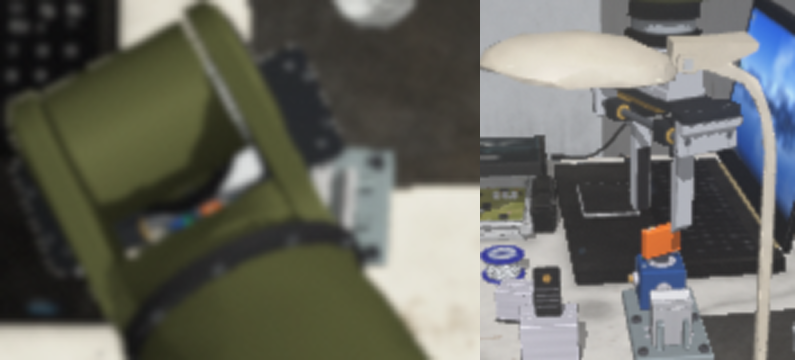

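The side crop shows the two fingers at (640,175) and (682,190), one on each side of the orange bar at (661,241). I go down and pinch.

>>> {"api": "step_arm", "payload": {
  "increments": [
    [[0,-0.007,0,-0.03,-0.01,0.35,-0.4],[0,0,0,0,0,0.35,-0.4],[0,0,0,0,0,0.35,-0.4],[0,0,0,0,0,0,-0.4],[0,0,0,0,0,0,-0.4]]
  ]
}}

```text
clock: 2.7
eef_pos: [543.0, 348.5, 268.7]
eef_rot: [-3.142, 0.005, -2.733]
wrist_force: [-1.2, -0.3, -1.3]
finger_gap: 65.8
finger_force: 0.0
```

>>> {"api": "step_arm", "payload": {
  "increments": [
    [[0,0,0,0,0,0,0.2],[0,0,0,0,0,0,0.5],[0,0,0,0,0,0,0.6],[0,0,0,0,0,0,0.7],[0,0,0,0,0,0,0.7]]
  ],
  "newtons": 20
}}

```text
clock: 3.2
eef_pos: [543.0, 348.3, 268.8]
eef_rot: [3.142, 0.006, -2.733]
wrist_force: [0.5, 0.1, 0.2]
finger_gap: 29.1
finger_force: 0.0
```

```bash
python3 d.py 542.8 347.6 265.5 3.55
```

```text
t 3.2 pos [543.  348.3 268.8] rot [ 3.142  0.006 -2.733] gap 29.1 ff 0.0 F [0.5 0.1 0.2] M [0.01 0.03 0.02]
shift [ 0.012 -0.015  0.081] after-turn shift [ 0.012 -0.015  0.081] turn [0.    0.007 0.   ]
```

>>> {"api": "step_arm", "payload": {
  "increments": [
    [[0,0.007,0,0.01,-0.015,0.06,0.8],[0,0,0,0,0,0,1],[0,0,0,0,0,0,1],[0,0,0,0,0,0,1],[0,0,0,0,0,0,1]]
  ],
  "newtons": 20
}}

```text
clock: 3.7
eef_pos: [542.3, 348.9, 266.6]
eef_rot: [3.139, 0.001, -2.732]
wrist_force: [-3.9, 10.7, 2.3]
finger_gap: 15.8
finger_force: 20.0
```

```bash
python3 d.py 542.8 347.6 265.5 3.55
```

```text
t 3.7 pos [542.3 348.9 266.6] rot [ 3.139e+00  1.000e-03 -2.732e+00] gap 15.8 ff 20.0 F [-3.9 10.7  2.3] M [ 2.33  0.76 -0.  ]
shift [ 0.002 -0.034  0.028] after-turn shift [ 0.002 -0.034  0.028] turn [0.004 0.001 0.001]
```

>>> {"api": "step_arm", "payload": {
  "increments": [
    [[0,0,0,0,0.03,0,1],[0,0,0,0,0.01,0,1],[0,0,0,0,0,0,1]]
  ]
}}

```text
clock: 4.0
eef_pos: [542.2, 349.4, 266.5]
eef_rot: [3.141, 0.001, -2.733]
wrist_force: [-1.2, 5.5, 2.4]
finger_gap: 15.5
finger_force: 20.0
```

```bash
python3 d.py 542.8 347.6 265.5 3.55
```

```text
t 4.0 pos [542.2 349.4 266.5] rot [ 3.141e+00  1.000e-03 -2.733e+00] gap 15.5 ff 20.0 F [-1.2  5.5  2.4] M [ 1.31  0.32 -0.01]
shift [ 0.004 -0.048  0.026] after-turn shift [ 0.004 -0.048  0.026] turn [0.001 0.001 0.   ]
```

>>> {"api": "step_arm", "payload": {
  "increments": [
    [[0,0,0.08,0,0.035,0,1],[0,0,0.1,0,0,0,1],[0,0,0.1,0,0,0,1],[0,0,0.0,0,0,0,1]]
  ],
  "newtons": 30
}}

```text
clock: 4.4
eef_pos: [541.9, 350.1, 266.5]
eef_rot: [-3.141, 0.001, -2.954]
wrist_force: [0.4, 0.7, 4.5]
finger_gap: 15.2
finger_force: 30.0
```

```bash
python3 d.py 542.2 349.9 265.5 3.55
```

```text
t 4.4 pos [541.9 350.1 266.5] rot [-3.141e+00  1.000e-03 -2.954e+00] gap 15.2 ff 30.0 F [0.4 0.7 4.5] M [ 0.03 -0.24  0.06]
shift [-0.005 -0.006  0.026] after-turn shift [-0.004 -0.007  0.026] turn [-0.     0.001 -0.282]
```

>>> {"api": "step_arm", "payload": {
  "increments": [
    [[0,0,0.13,0,0,0,1],[0,0,0.13,0,0,0,1],[0,0,0.13,0,0,0,1],[0,0,0.13,0,0,0,1]]
  ]
}}

```text
clock: 4.8
eef_pos: [541.9, 350.4, 266.6]
eef_rot: [3.141, 0.001, 2.92]
wrist_force: [1.7, 2.3, 2.2]
finger_gap: 15.0
finger_force: 30.0
```

```bash
python3 d.py 542 350 265.5 2.62
```

```text
t 4.8 pos [541.9 350.4 266.6] rot [3.141e+00 1.000e-03 2.920e+00] gap 15.0 ff 30.0 F [1.7 2.3 2.2] M [ 0.69 -0.34  0.01]
shift [-0.005 -0.009  0.027] after-turn shift [-0.007 -0.007  0.027] turn [0.001 0.001 0.382]
```

>>> {"api": "step_arm", "payload": {
  "increments": [
    [[0,0,0.13,0,0,0,1],[0,0,0.13,0,0,0,1],[0,0,0.1,0,0,0,1],[0,0,0.05,0,0,0,1],[0,0,0,0,0,0,1]]
  ]
}}

```text
clock: 5.3
eef_pos: [541.9, 350.6, 266.6]
eef_rot: [3.14, 0.001, 2.601]
wrist_force: [2.6, 4.2, 1.8]
finger_gap: 15.2
finger_force: 30.0
```

```bash
python3 d.py 542 350 265.5 2.58
```

```text
t 5.3 pos [541.9 350.6 266.6] rot [3.140e+00 1.000e-03 2.601e+00] gap 15.2 ff 30.0 F [2.6 4.2 1.8] M [ 1.01 -0.56 -0.06]
shift [-0.01  -0.012  0.027] after-turn shift [-0.01  -0.011  0.027] turn [0.002 0.001 0.027]
```

>>> {"api": "step_arm", "payload": {
  "increments": [
    [[0,0,0,0,0,0,-0.3],[0,0,0,0,0,0,-0.3],[0,0,0,0,0,-0.3,-0.4],[0,0,0,0,0,-0.7,-0.4],[0,0,0,0,0,-0.8,-0.4]]
  ]
}}

```text
clock: 5.8
eef_pos: [541.6, 350.2, 338.9]
eef_rot: [-3.14, -0.001, 2.601]
wrist_force: [0.3, -0.8, 0.5]
finger_gap: 51.3
finger_force: 0.0
```

>>> {"api": "step_arm", "payload": {
  "increments": [
    [[0,0,-0.12,0,0,-0.6,-0.4],[0,0,-0.12,0,0,-0.6,-0.4],[0,0,-0.12,0,0,-0.6,-0.4],[0,0,-0.12,0,0,0,-0.4],[0,0,-0.12,0,0,0,-0.4]]
  ]
}}

```text
clock: 6.3
eef_pos: [541.5, 350.1, 411.9]
eef_rot: [3.141, 0.001, 3.076]
wrist_force: [-0.1, -0.0, -0.4]
finger_gap: 65.6
finger_force: 0.0
```

```bash
python3 d.py 300 380 380 3.08
```

```text
t 6.3 pos [541.5 350.1 411.9] rot [3.141e+00 1.000e-03 3.076e+00] gap 65.6 ff 0.0 F [-0.1 -0.  -0.4] M [-0.01  0.   -0.05]
shift [6.075 0.346 0.789] after-turn shift [6.072 0.373 0.797] turn [ 0.001  0.002 -0.006]
```

>>> {"api": "step_arm", "payload": {
  "increments": [
    [[0,0,0,0.9,0.2,0,-0.4],[0,0,0,0.9,0.2,0,-0.4],[0,0,0,0.9,0.2,0,-0.4],[0,0,0,0.9,0.2,0,-0.4],[0,0,0,0.9,0.2,0,-0.4]]
  ]
}}

```text
clock: 6.8
eef_pos: [363.4, 402.9, 411.0]
eef_rot: [3.142, 0.0, 3.072]
wrist_force: [0.0, 0.4, -0.6]
finger_gap: 65.9
finger_force: 0.0
```

```bash
python3 d.py 416 259 310 3.08; python3 - <<'E'
from h import *
t=grab('top');s=grab('side')
a=cv2.resize(t['frame'][180:270,200:280,::-1],(480,540),interpolation=cv2.INTER_CUBIC)
b=cv2.resize(s['frame'][150:230,225:285,::-1],(320,427),interpolation=cv2.INTER_CUBIC)
b=np.vstack([b,np.zeros((113,320,3),np.uint8)])
cv2.imwrite('pics/k2.png',np.hstack([a,b]))
E
python3 m.py
```

```text
t 6.8 pos [363.4 402.9 411. ] rot [3.142 0.    3.072] gap 65.9 ff 0.0 F [ 0.   0.4 -0.6] M [ 0.05 -0.02 -0.06]
shift [-1.562 -3.497  2.524] after-turn shift [-1.533 -3.51   2.524] turn [ 0.     0.    -0.011]
top orange 69 [543.7 347.1  99.7] [ 83.9 101.3 106.5] (array([541.9, 349.8]), array([11.3, 42. ]), 61.0)
top blue 85 [541.1 343.3  60.5] [56.6 60.3 65.4] (array([541. , 348.6]), array([46.8, 45.8]), 86.2)
top fixbase 1013 [539.3 291.3  12.5] [480.6 206.7   6. ] [599.7 393.1  17.9] (array([540.2, 299.9]), array([118.8, 186.7]), 0.2)
top plates 134 [537.5 264.2  60.9] [517.3 252.3  52.7] [557.2 276.1  68.8] (array([537.5, 264.4]), array([23.4, 39.6]), 86.7)
top standtop 319 [414.6 261.1  52.9] [386.7 238.7  46.4] [441.8 285.9  59.7] (array([414.6, 261.5]), array([46. , 56.4]), 86.6)
top handletop 56 [414.  261.4 101.9] [402.8 253.9  82. ] [425.4 268.7 107.2] (array([414.1, 261.7]), array([14.1, 23.6]), 83.4)
top all stand 379 [414.6 261.   60.1] [386.7 236.4  10.3] [442.9 285.9 107.2] (array([415.3, 261.3]), array([46.4, 57.9]), 86.6)
side orange 215 [545.  343.9  87.7] [ 72.8  87.8 101.3] (array([544.9, 345.4]), array([11.4, 43.3]), 61.0)
side blue 32 [543.5 327.1  58.4] [56.5 58.3 60.3] (array([542.5, 327.5]), array([ 5. , 41.1]), 85.1)
side fixbase 631 [534.7 272.3  12.2] [499.6 224.8   6. ] [584.4 378.9  17.9] (array([541.9, 301.4]), array([152.1,  79.1]), 87.4)
side plates 175 [540.3 259.1  58.6] [520.4 248.4  50.1] [561.1 276.9  64.5] (array([540.7, 262.9]), array([27.4, 40. ]), 86.3)
side standtop 297 [417.5 250.8  51.6] [390.1 233.4  44.2] [445.7 283.8  59.8] (array([418.2, 258.8]), array([48.1, 54.6]), 86.7)
side handletop 132 [417.7 255.4  93.4] [405.5 251.3  81. ] [430.4 267.6 103.2] (array([418. , 259.5]), array([25.1, 16. ]), 1.5)
side all stand 871 [417.  247.   50.3] [388.5 233.4  10. ] [445.7 283.8 103.2] (array([417.4, 258.8]), array([48.5, 55.9]), 87.2)
```

View pics/k2.png

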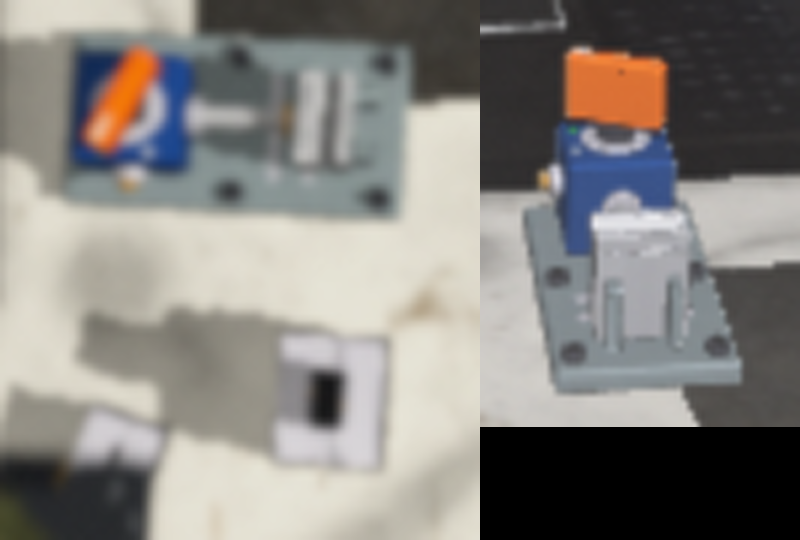

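The knob bar has turned about 55° (26° to -29°) and stays there, and the moving plate is forward (top crop, plates at (310,118) and (346,118)). The bar as felt by the robot, (542,350), agrees with the top camera, so I use that one. Next the slot profile, while moving over the handle.

```bash
python3 d.py 414.4 262 310 3.085; python3 - <<'E'
from h import *
c=load('top');P=cloud(c)
for v0,v1 in((191,197),(197,203),(203,209)):
    print([(u,*P[v0:v1,u].mean(0)[1:].round(1),int(c['frame'][v0:v1,u].mean())) for u in range(246,262)])
c=load('side');P=cloud(c); print('side')
m=(P[...,0]>523)&(P[...,0]<558)&(P[...,1]>235)&(P[...,1]<290)&(P[...,2]>30)
Q=P[m]; 
for y in range(240,285,2):
    q=Q[(Q[:,1]>=y)&(Q[:,1]<y+2)]
    if len(q): print(y,len(q),q[:,2].max().round(1),end='; ')
E
```

```text
t 6.9 pos [361.8 403.8 411.4] rot [ 3.141 -0.     3.075] gap 65.6 ff 0.0 F [ 1.   0.1 -0.1] M [-0.   -0.    0.01]
shift [-1.548 -3.449  2.533] after-turn shift [-1.512 -3.464  2.534] turn [ 0.001 -0.    -0.013]
[(246, np.float64(286.0), np.float64(14.7), 116), (247, np.float64(283.4), np.float64(13.0), 108), (248, np.float64(280.6), np.float64(12.6), 103), (249, np.float64(277.9), np.float64(11.8), 123), (250, np.float64(273.7), np.float64(55.6), 154), (251, np.float64(271.0), np.float64(56.1), 169), (252, np.float64(268.5), np.float64(52.0), 180), (253, np.float64(265.9), np.float64(49.6), 174), (254, np.float64(264.0), np.float64(21.5), 144), (255, np.float64(260.5), np.float64(51.6), 121), (256, np.float64(257.8), np.float64(54.9), 137), (257, np.float64(255.2), np.float64(53.4), 164), (258, np.float64(252.6), np.float64(54.0), 169), (259, np.float64(250.4), np.float64(22.5), 156), (260, np.float64(247.7), np.float64(23.6), 143), (261, np.float64(245.0), np.float64(23.5), 135)]
[(246, np.float64(285.1), np.float64(33.4), 105), (247, np.float64(281.9), np.float64(44.2), 96), (248, 
[... 968 characters left out ...]
 164), (252, np.float64(268.3), np.float64(51.9), 154), (253, np.float64(265.9), np.float64(41.3), 127), (254, np.float64(263.0), np.float64(50.5), 104), (255, np.float64(260.3), np.float64(53.2), 115), (256, np.float64(257.6), np.float64(58.2), 143), (257, np.float64(255.0), np.float64(56.5), 150), (258, np.float64(252.8), np.float64(30.7), 137), (259, np.float64(250.1), np.float64(28.7), 129), (260, np.float64(247.4), np.float64(29.6), 129), (261, np.float64(244.8), np.float64(24.2), 131)]
side
240 20 43.3; 242 7 42.0; 244 3 41.8; 246 4 43.3; 248 12 62.5; 250 74 63.4; 252 76 64.5; 254 24 63.2; 256 4 62.7; 264 5 59.1; 266 11 64.3; 268 21 62.7; 270 8 62.8; 272 5 62.5; 274 5 62.8; 276 1 61.6;
```

>>> {"api": "step_arm", "payload": {
  "increments": [
    [[0,0,-0.01,-0.3,-0.6,0,-0.4],[0,0,0,-0.3,-0.7,0,-0.4],[0,0,0,-0.3,-0.7,0.3,-0.4],[0,0,0,-0.3,-0.7,0.6,-0.4],[0,0,0,-0.25,-0.7,0.6,-0.4]]
  ]
}}

```text
clock: 7.4
eef_pos: [414.8, 261.9, 350.4]
eef_rot: [3.141, 0.001, 3.079]
wrist_force: [0.7, 0.1, -0.1]
finger_gap: 66.0
finger_force: 0.0
```

```bash
python3 d.py 414.4 262 310 3.085
```

```text
t 7.4 pos [414.8 261.9 350.4] rot [3.141e+00 1.000e-03 3.079e+00] gap 66.0 ff 0.0 F [ 0.7  0.1 -0.1] M [ 0.05 -0.02  0.01]
shift [1.100e-02 1.000e-03 1.009e+00] after-turn shift [1.000e-02 1.000e-03 1.009e+00] turn [ 0.001  0.002 -0.007]
```

>>> {"api": "step_arm", "payload": {
  "increments": [
    [[0,0,-0.007,0.01,0,0.5,-0.4],[0,0,0,0,0,0.5,-0.4],[0,0,0,0,0,0.5,-0.2],[0,0,0,0,0,0.4,-0.1],[0,0,0,0,0,0.3,0]]
  ]
}}

```text
clock: 7.9
eef_pos: [414.1, 263.2, 261.7]
eef_rot: [-3.141, -0.0, 3.085]
wrist_force: [0.8, 1.7, -0.4]
finger_gap: 48.3
finger_force: 0.0
```

>>> {"api": "step_arm", "payload": {
  "increments": [
    [[0,0,0,0,0,0,0.3],[0,0,0,0,0,0,0.5],[0,0,0,0,0,0,0.6]]
  ],
  "newtons": 10
}}

```text
clock: 8.2
eef_pos: [414.0, 263.6, 263.1]
eef_rot: [3.141, 0.001, 3.085]
wrist_force: [0.6, -0.7, -0.1]
finger_gap: 26.6
finger_force: 0.0
```

```bash
python3 d.py 414.4 262 261 3.085
```

```text
t 8.2 pos [414.  263.6 263.1] rot [3.141e+00 1.000e-03 3.085e+00] gap 26.6 ff 0.0 F [ 0.6 -0.7 -0.1] M [ 0.08 -0.04  0.04]
shift [-0.013 -0.04   0.053] after-turn shift [-0.013 -0.04   0.053] turn [ 0.001  0.001 -0.   ]
```

>>> {"api": "step_arm", "payload": {
  "increments": [
    [[0,0,0,-0.01,-0.03,0.04,0.7],[0,0,0,0,0,0,0.8],[0,0,0,0,0,0,1],[0,0,0,0,0,0,1],[0,0,0,0,0,0,1]]
  ],
  "newtons": 10
}}

```text
clock: 8.7
eef_pos: [414.1, 262.3, 260.9]
eef_rot: [3.142, 0.0, 3.085]
wrist_force: [0.6, -2.9, 5.5]
finger_gap: 13.9
finger_force: 10.0
```

```bash
python3 d.py 414.4 262 261 3.085
```

```text
t 8.7 pos [414.1 262.3 260.9] rot [3.142 0.    3.085] gap 13.9 ff 10.0 F [ 0.6 -2.9  5.5] M [-0.49 -0.07  0.  ]
shift [-0.007 -0.007 -0.001] after-turn shift [-0.007 -0.007 -0.001] turn [ 0.     0.001 -0.001]
```

>>> {"api": "step_arm", "payload": {
  "increments": [
    [[0,0,0,0,0.03,0,1],[0,0,0,0,0,0,1],[0,0,0,0,0,-0.3,1],[0,0,0,0,0,-0.4,1],[0,0,0,0,0,-0.4,1]]
  ],
  "newtons": 30
}}

```text
clock: 9.2
eef_pos: [413.9, 263.3, 305.0]
eef_rot: [-3.14, -0.002, 3.085]
wrist_force: [-0.9, -1.6, -1.2]
finger_gap: 14.0
finger_force: 30.0
```

>>> {"api": "step_arm", "payload": {
  "increments": [
    [[0,0,0,0,0,-0.4,1],[0,0,0,0,0,-0.4,1],[0,0,0,0,0,-0.4,1],[0,0,0,0,0,0,1]]
  ]
}}

```text
clock: 9.6
eef_pos: [414.2, 263.7, 354.7]
eef_rot: [3.139, 0.003, 3.085]
wrist_force: [-0.2, 0.2, -0.9]
finger_gap: 13.5
finger_force: 30.0
```

```bash
python3 d.py 537.7 264.7 350 3.09
```

```text
t 9.6 pos [414.2 263.7 354.7] rot [3.139e+00 3.000e-03 3.085e+00] gap 13.5 ff 30.0 F [-0.2  0.2 -0.9] M [ 0.02 -0.02  0.01]
shift [-3.081  0.2    0.127] after-turn shift [-3.082  0.183  0.118] turn [ 0.003  0.004 -0.007]
```

>>> {"api": "step_arm", "payload": {
  "increments": [
    [[0,0,-0.007,-0.6,0.04,0,1],[0,0,0,-0.65,0.04,0,1],[0,0,0,-0.65,0.04,0,1],[0,0,0,-0.65,0.04,0,1],[0,0,0,-0.52,0.02,0,1]]
  ]
}}

```text
clock: 10.1
eef_pos: [538.2, 264.2, 351.5]
eef_rot: [-3.141, -0.001, 3.09]
wrist_force: [0.0, -0.0, -1.5]
finger_gap: 13.9
finger_force: 30.0
```

>>> {"api": "step_arm", "payload": {
  "increments": [
    [[0,0,0,0,0,0,1],[0,0,0,0,0,0,1]]
  ]
}}

```text
clock: 10.3
eef_pos: [536.9, 264.3, 351.6]
eef_rot: [-3.141, -0.002, 3.09]
wrist_force: [-0.8, -0.5, -0.3]
finger_gap: 14.1
finger_force: 30.0
```

```bash
python3 d.py 537.7 264.7 330 3.09; python3 - <<'E'
from h import *
s=grab('side')
b=cv2.resize(s['frame'][110:220,190:290,::-1],(545,600),interpolation=cv2.INTER_CUBIC)
cv2.imwrite('pics/s3.png',b)
P=cloud(s); X,Y,Z=P[...,0],P[...,1],P[...,2]
m=(X>505)&(X<570)&(Y>245)&(Y<285)&(Z>70)&(Z<185)
Q=P[m]; Q=Q[Q[:,2].argsort()]
for z in range(70,185,5):
    q=Q[(Q[:,2]>=z)&(Q[:,2]<z+5)]
    if len(q): print(z,len(q),q.mean(0).round(1),q[:,0].min().round(1),q[:,0].max().round(1))
E
```

```text
t 10.3 pos [536.9 264.3 351.6] rot [-3.141e+00 -2.000e-03  3.090e+00] gap 14.1 ff 30.0 F [-0.8 -0.5 -0.3] M [-0.03 -0.07 -0.02]
shift [-0.021  0.012  0.539] after-turn shift [-0.02   0.012  0.539] turn [-0.001 -0.002 -0.   ]
95 6 [538.  263.4  98.6] 531.7 547.4
100 19 [540.7 262.6 102.6] 531.6 549.6
105 19 [539.8 262.9 107.6] 531.4 549.4
110 16 [540.7 262.4 112.4] 531.2 549.3
115 20 [540.1 261.7 117.7] 530.7 548.2
120 18 [539.5 262.7 122.3] 530.9 548.8
125 19 [539.4 262.5 127.3] 531.1 549.1
130 21 [539.9 262.5 132.5] 530.9 548.6
135 18 [539.6 262.3 137.7] 530.8 548.7
140 11 [539.5 262.2 141.4] 530.3 548.2
145 26 [539.1 257.2 147.7] 527.2 551.8
150 16 [538.1 258.1 151.5] 526.8 551.3
155 22 [537.6 251.9 157.2] 527.4 551.4
160 17 [537.8 249.3 162.9] 527.6 550.9
165 21 [535.1 248.3 167.7] 527.0 550.7
170 17 [537.3 249.2 172.5] 527.3 550.6
175 20 [536.6 249.9 177.2] 527.3 550.8
180 14 [535.3 252.  182.5] 527.4 551.2
```

View pics/s3.png

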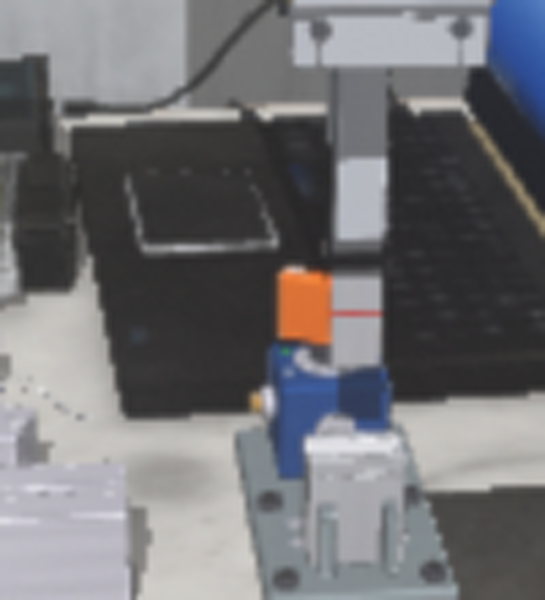

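The blade hangs upright over the plates, with its red line at (357,313) in the crop and the tip near (356,367). I shift it about 0.8 mm to -y and lower it in stages while watching the force.

>>> {"api": "step_arm", "payload": {
  "increments": [
    [[0,0,0,-0.02,-0.015,0.25,1],[0,0,0,0,0,0.3,1],[0,0,0,0,0,0.25,1],[0,0,0,0,0,0,1]]
  ]
}}

```text
clock: 10.75
eef_pos: [537.5, 263.6, 318.6]
eef_rot: [-3.14, -0.003, 3.09]
wrist_force: [-0.6, 0.2, -0.5]
finger_gap: 13.9
finger_force: 30.0
```

```bash
python3 d.py 537.7 263.8 306 3.09
```

```text
t 10.75 pos [537.5 263.6 318.6] rot [-3.14e+00 -3.00e-03  3.09e+00] gap 13.9 ff 30.0 F [-0.6  0.2 -0.5] M [-0.    0.05 -0.06]
shift [-0.006  0.007  0.314] after-turn shift [-0.005  0.006  0.314] turn [-0.002 -0.004  0.   ]
```

>>> {"api": "step_arm", "payload": {
  "increments": [
    [[0,0,0,0,0,0.08,1],[0,0,0,0,0,0.08,1],[0,0,0,0,0,0.08,1],[0,0,0,0,0,0,1]]
  ]
}}

```text
clock: 11.15
eef_pos: [537.9, 263.6, 310.7]
eef_rot: [-3.141, -0.0, 3.09]
wrist_force: [0.3, -0.6, -1.4]
finger_gap: 13.8
finger_force: 30.0
```

>>> {"api": "step_arm", "payload": {
  "increments": [
    [[0,0,0,0,0,0.05,1],[0,0,0,0,0,0.03,1],[0,0,0,0,0,0,1]]
  ]
}}

```text
clock: 11.45
eef_pos: [538.0, 263.8, 308.2]
eef_rot: [3.141, 0.001, 3.09]
wrist_force: [0.6, 3.0, 1.0]
finger_gap: 14.0
finger_force: 30.0
```

```bash
python3 d.py 537.7 263.8 291 3.09
```

```text
t 11.45 pos [538.  263.8 308.2] rot [3.141e+00 1.000e-03 3.090e+00] gap 14.0 ff 30.0 F [0.6 3.  1. ] M [ 0.64 -0.15 -0.03]
shift [ 0.007 -0.001  0.429] after-turn shift [ 0.007 -0.     0.429] turn [0.001 0.001 0.   ]
```

>>> {"api": "step_arm", "payload": {
  "increments": [
    [[0,0,0,0,0.03,0.04,1],[0,0,0,0,0,0.05,1],[0,0,0,0,0,0.05,1],[0,0,0,0,0,0,1]]
  ]
}}

```text
clock: 11.85
eef_pos: [538.0, 264.9, 302.2]
eef_rot: [3.141, 0.001, 3.09]
wrist_force: [1.7, 1.3, 1.8]
finger_gap: 14.0
finger_force: 30.0
```

```bash
python3 d.py 537.7 263.8 291 3.09
```

```text
t 11.85 pos [538.  264.9 302.2] rot [3.141e+00 1.000e-03 3.090e+00] gap 14.0 ff 30.0 F [1.7 1.3 1.8] M [ 0.43 -0.4   0.06]
shift [ 0.007 -0.028  0.281] after-turn shift [ 0.006 -0.028  0.281] turn [0.    0.001 0.   ]
```

>>> {"api": "step_arm", "payload": {
  "increments": [
    [[0,0,0,0,0.01,0.06,1],[0,0,0,0,0,0.06,1],[0,0,0,0,0,0.06,1],[0,0,0,0,0,0.04,1],[0,0,0,0,0,0,1]]
  ]
}}

```text
clock: 12.35
eef_pos: [537.9, 265.2, 292.9]
eef_rot: [-3.141, -0.001, 3.09]
wrist_force: [1.2, 0.0, -2.4]
finger_gap: 13.9
finger_force: 30.0
```

```bash
python3 d.py 538 264.9 291 3.09; python3 - <<'E'
from h import *
s=grab('side')
b=cv2.resize(s['frame'][150:205,230:285,::-1],(600,600),interpolation=cv2.INTER_CUBIC)
cv2.imwrite('pics/s4.png',b)
E
```

```text
t 12.35 pos [537.9 265.2 292.9] rot [-3.141e+00 -1.000e-03  3.090e+00] gap 13.9 ff 30.0 F [ 1.2  0.  -2.4] M [-0.11 -0.31  0.05]
shift [-0.002 -0.006  0.047] after-turn shift [-0.002 -0.006  0.047] turn [-0.001 -0.001 -0.   ]
```

View pics/s4.png

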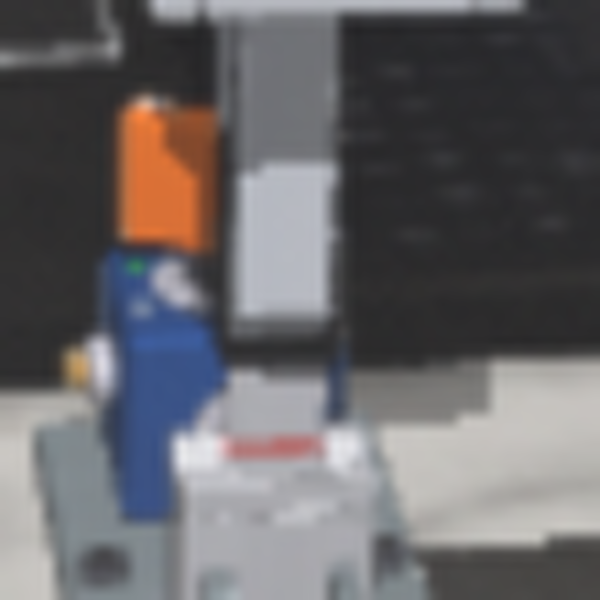

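The red line shows at (275,447) in the crop, just at the plate tops. I'll measure its height against them.

```bash
python3 - <<'E'
from h import *
c=load('side'); f=c['frame'].astype(float); r=(f[...,0]-f[...,1:].mean(-1))
w=r[180:198,246:264].clip(15)-15; v,u=np.mgrid[180:198,246:264]; 
U,V=(w*u).sum()/w.sum(),(w*v).sum()/w.sum(); print(U,V); print(w.sum(1).round())
o,d=ray(c,U,V)
for y in (261.5,262.5,263.5): print(y,(o+d*(y-o[1])/d[1]).round(1))
P=cloud(c);X,Y,Z=P[...,0],P[...,1],P[...,2]
m=(abs(X-540)<17)&(Y>247)&(Y<258)&(Z>57)&(Z<68);print('fixed top z',np.median(Z[m]),m.sum())
t=grab('top');P=cloud(t); H=cv2.cvtColor(t['frame'],cv2.COLOR_RGB2HSV)
m=(H[...,0]<15)&(H[...,1]>170)&(P[...,2]>80)&(P[...,2]<115)&(P[...,1]>300);print('knob',m.sum(), cv2.minAreaRect(P[m][:,:2].astype(np.float32)) if m.sum()>5 else '')
E
```

```text
254.66553767993227 190.5359864521592
[  0.   0.   0.   0.   0.   0.   0.   0.   0.   0. 274. 316.   0.   0.
   0.   0.   0.   0.]
261.5 [540.3 261.5  65.3]
262.5 [540.5 262.5  64.8]
263.5 [540.7 263.5  64.2]
fixed top z 60.583939628279666 49
knob 0
```

>>> {"api": "step_arm", "payload": {
  "increments": [
    [[0,0,0,0,0,0.03,1],[0,0,0,0,0,0.02,1],[0,0,0,0,0,0,1],[0,0,0,0,0,0,1]]
  ]
}}

```text
clock: 12.85
eef_pos: [538.0, 265.1, 291.4]
eef_rot: [-3.141, -0.0, 3.09]
wrist_force: [0.5, -3.3, 1.4]
finger_gap: 13.9
finger_force: 30.0
```

```bash
python3 d.py 538 264.9 291 3.09;  python3 - <<'E'
from h import *
c=grab('side'); f=c['frame'].astype(float); r=(f[...,0]-f[...,1:].mean(-1))
w=r[180:198,246:264].clip(15)-15; v,u=np.mgrid[180:198,246:264]
U,V=(w*u).sum()/w.sum(),(w*v).sum()/w.sum(); o,d=ray(c,U,V); print(V,w.sum(1).round(),(o+d*(263.4-o[1])/d[1]).round(1))
print(f[186:198,255].mean(-1))
E
python3 d.py 538 264.9 291 3.09
```

```text
t 12.85 pos [538.  265.1 291.4] rot [-3.141 -0.     3.09 ] gap 13.9 ff 30.0 F [ 0.5 -3.3  1.4] M [-0.52 -0.08  0.04]
shift [-0.    -0.006  0.01 ] after-turn shift [-0.    -0.006  0.01 ] turn [-0. -0. -0.]
191.051638530288 [  0.   0.   0.   0.   0.   0.   0.   0.   0.   0.   0. 478.  26.   0.
   0.   0.   0.   0.] [541.3 263.4  62.9]
[173.33333333 173.         174.         173.         167.66666667
 134.66666667 170.         176.33333333 172.33333333 172.66666667
 172.66666667 186.33333333]
t 12.9 pos [538.  265.1 291.4] rot [-3.141 -0.     3.09 ] gap 13.9 ff 30.0 F [ 0.6 -2.7  1. ] M [-0.64 -0.07  0.04]
shift [-0.001 -0.006  0.01 ] after-turn shift [-0.001 -0.006  0.01 ] turn [-0. -0. -0.]
```

>>> {"api": "step_arm", "payload": {
  "increments": [
    [[0,0,0,0,-0.012,0.012,1],[0,0,0,0,0,0,1],[0,0,0,0,0,0,1],[0,0,0,0,0,0,1],[0,0,0,0,0,0,1]]
  ]
}}

```text
clock: 13.4
eef_pos: [538.0, 264.9, 291.2]
eef_rot: [3.141, 0.0, 3.09]
wrist_force: [-0.2, 0.7, 4.7]
finger_gap: 14.1
finger_force: 30.0
```

```bash
python3 d.py 538 264.9 291 3.09;  python3 - <<'E'
from h import *
c=grab('side'); P=cloud(c); H=cv2.cvtColor(c['frame'],cv2.COLOR_RGB2HSV)
f=c['frame'].astype(float); r=(f[...,0]-f[...,1:].mean(-1))
w=r[180:198,246:264].clip(15)-15; v,u=np.mgrid[180:198,246:264]
U,V=(w*u).sum()/w.sum(),(w*v).sum()/w.sum(); o,d=ray(c,U,V); print(V,w.sum(1).round(),(o+d*(263.4-o[1])/d[1]).round(1))
m=(H[...,0]<15)&(H[...,1]>170)&(P[...,2]>70)&(P[...,2]<110)&(P[...,1]>310)&(P[...,0]>500)&(P[...,0]<600);print(m.sum(),cv2.minAreaRect(P[m][:,:2].astype(np.float32)))
E
```

```text
t 13.4 pos [538.  264.9 291.2] rot [3.141 0.    3.09 ] gap 14.1 ff 30.0 F [-0.2  0.7  4.7] M [0.33 0.13 0.09]
shift [-0.001  0.001  0.005] after-turn shift [-0.001  0.001  0.005] turn [0.001 0.    0.   ]
191.1551891367604 [  0.   0.   0.   0.   0.   0.   0.   0.   0.   0.   0. 436.  80.   0.
   0.   0.   0.   0.] [541.1 263.4  62.7]
65 ((532.1515502929688, 350.377685546875), (7.009726524353027, 16.86236000061035), 59.29299545288086)
```

```bash
python3 -c "
from cell import workorder
print(workorder.sign_off())"
```

```text
the job is handed in; nothing more can be done
None
```

The job is handed in at about 13.4 s: the knob is over its detent (turned about 55°), and the gripper still holds the blade between the plates, dragging with about 5 N and its red line within about 1 mm of the plate tops (measured 62.7 mm against 62 mm); the judge's verdict was not returned.

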